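# Seat the mounting block in the corner of the raised platform and hold it

## Task

Pick up the aluminium mounting block with the upright tongue and set it on the raised four-post platform, its long side along the longer fence, then press it snugly into the corner so that it stands flat and square and touches both fences at once. Finish while still holding it pressed firmly against both fences: do not let go. Leave the other loose parts on the table where they are.

Things in the scene. Friction and masses are not known exactly. Their poses are not given: they have to be found in the camera images.
- block: Loose machined aluminium mounting block shaped like an upside-down T, about 0.24 kg (may vary by a third). Foot 60 (x) x 45 (y) x 25 high; on its middle an upright tongue 12 thick (x) x 40 (y), from 25 up to 70 above the underside, meant for gripping across its thickness. Two dark screw holes in the top of the foot. Origin: centre of the underside. x along the foot's long side, y along the tongue's width, z up. The block is the same when turned half round.
- platform: Fixed raised platform: black-anodised plate 150 x 150 x 12 on four steel posts, its top 90 above the table. Does not move when pushed. Plate, fences and block have smooth ground faces (friction about 0.3 on one another). Two low bare-aluminium fences 20 high stand on the plate along its +x and +y edges and form the corner. Origin: centre of the platform at table height. x runs along the longer fence towards the corner, y along the shorter fence towards the corner, z up.
- long_fence: Longer fence, a fixed aluminium bar on the platform, 116 long (along the platform's x) x 18 thick x 20 high. Origin: centre of its underside, on the plate's top. Its axes are the platform's. Its working face, 9 from the origin on the -y side, lies 55 from the platform's centre and looks to the platform's -y.
- short_fence: Shorter fence, a fixed aluminium bar on the platform, 70 long (along the platform's y) x 18 thick x 20 high. Origin: centre of its underside, on the plate's top. Its axes are the platform's. Its working face, 9 from the origin on the -x side, lies 55 from the platform's centre and looks to the platform's -x.
- corner (a point): Point on the plate's top where the working faces of the two fences would meet (platform x 55, y 55, z 90). Axes as the platform's. The bars stop short of meeting, leaving a small gap for chips. The fully seated block has its origin 30 back along x and 22.5 back along y from this point.
- plain_block: Loose bystander: plain aluminium block 60 x 45 x 30 high without a tongue. Origin: centre of the underside.
- lens_tube: Loose bystander: short dark steel tube, 42 outside, 32 inside diameter, 35 high, standing. Origin: centre of the underside.
- post_holder: Loose bystander: aluminium post holder, round base of 44 diameter, post 25 diameter, 50 high, with a thumbscrew on its side. Origin: centre of the underside.
- driver: Loose bystander: screwdriver 170 long, lying. Origin: centre of its underside, x along its length.
- goggles: Loose bystander: dark red laser goggles, 140 wide, temples 120 long. Origin: on the table under the middle of the lenses.
- pedestal: Loose bystander: short steel pedestal post, 25 diameter, 56 high. Origin: centre of the underside.
Mind the look-alikes: they are no part of the job. Of the things that look like the platform, take the one that is farthest from the robot's base at the start.

How it is judged:
By the outcome, as a careful person would: the job done as asked, in the order asked, and still so for the second after the job is handed in, while the arm keeps its last pose, push and grip.
It also fails if it takes over 48 s, if anything falls off the work surface, if the arm or the gripper's body presses on something with over 40 N, if the wrist force passes 120 N, or if a joint passes its speed limit or range.

## Robot

A 6-joint arm with a two-finger parallel gripper is mounted at the origin on the work surface. World frame = base frame: x ahead of the robot, y to its left, z up, the work surface at z = 0. Lengths are in m, angles in rad, forces in N, time in s.
With the tool pointing down it reaches from about 0.35 to 0.925 m from the base axis. Payload 6.4 kg.
Tool frame: the origin (TCP) lies between the finger pads; the fingertips stand 17 mm ahead of it and the grasp point (between the pads) lies 2 mm behind it; x points along the fingers, y is the direction in which the jaws open and shut, and the axes are right-handed (so a half turn about x gives the same grasp; the last joint's range is limited). The gripper opens to 94 mm and grips with 3 to 60 N. Pads are 16 mm wide; open, the fingers measure 119 mm over their backs; the gripper's body (75 mm by 177 mm) begins 78 mm behind the grasp point.
Start: joints at [-1.339, 0.245, 1.558, -0, 1.339, -0.174], TCP at [0.257, -0.597, 0.222] pointing down, gripper open.
Joint ranges: [-3.13, 3.13], [-1.02, 2.26], [0.13, 2.54], [-0.95, 4.09], [0.21, 2.88], [-2.74, 2.74]. Speed limits (rad/s): [2.57, 2.57, 3.14, 3.14, 3.14, 3.14].

## Interface

Orientations are given as [roll, pitch, yaw] about the fixed x, y, z axes, in that order (R = Rz(yaw) Ry(pitch) Rx(roll)).
In Python, from workcell import bot gives the robot as it stands.
- The arm moves only by the tool move_arm, never from a script. Its argument "moves" is a list of rows, each a list of 5 numbers: the opening, from 0 (shut) to 1 (fully open), then the shift along the tool's x, y, z normalised to -1 to 1, where 1 is 250 mm, then the turn about the tool's x normalised to -1 to 1, where 1 is 0.5 rad. In form: [[claw, x, y, z, spin], ...]. A call has 1 to 8 rows; each row is the pose to reach, as a shift and turn from the pose commanded when the call began, along the tool's axes at that moment; what a row does not reach only later rows make up. A row lasts 1/10 s, in which the tool goes at most 50 mm and 8.59 degrees, less where a joint would pass 70% of its speed; a pose out of reach is approached as far as the arm can. A call with a number of a shift or a turn outside -1 to 1 is refused whole. A call with a gripper value outside its range is refused whole. The fingers move at their own pace and stop on an object; "squeeze" is the grip in N (left out, the last holds). Time passes only in rows, so rows that repeat a pose let the fingers close. It gives the time, the measured TCP pose, the force and the opening at its end, in the units of the state.
- bot.sense(): the state, without advancing time (a new reading comes with each control period).
- bot.snapshot(name): name is "side" or "top" or "wrist"; returns the picture (384x512x3 uint8, red, green, blue); there is no depth.
- bot.calibration(name): a dict with "camera_matrix" (3x3 intrinsics, pixels), "extrinsics" (4x4, takes a point from world to camera coordinates). Camera axes: x right, y down, z forward; pixel columns grow to the right and rows downward; lengths in m; the calibration is good to about 2 mm. A picture is of the moment at which its call begins: read the wrist's pose just before it. calibration takes no time and is no camera call; for the wrist camera it gives the pose at the moment of the call.
- bot.close_job(): hands the job in, once; it reports no verdict.
Trained networks look in the newest picture that a camera, given by its name, has taken for a name from the list of things; names that differ only in an ending like _2 or _b are one class to them, and where a whole thing is asked for, a point or a joint stands for the part that bears it (a point fixed in the world has none). Each returns a list of dicts, best first, with "conf" (0 to 1); they miss things now and then, are a little off and sometimes report something else, mostly with a low value. They report only what shows in the picture. A call takes as long as a camera call. They do not tell look-alikes from the thing itself.
- bot.search_frame(camera, thing): "xyz" ([x, y, z] in m, in the coordinates of the camera as it stood for that picture, good to about 4 mm: the middle of the surface that is visible of it).
- bot.masks_of(camera, thing): "mask" (384x512 bool, what is visible of it).
- bot.landmark_of(camera, thing): "xyz" ([x, y, z] in m, in the coordinates of the camera as it stood for that picture, good to about 4 mm: a listed point, or the origin of a listed thing).
The state is a dict: "clock": time; "qpos": joint angles; "joint_velocities": joint speeds; "joint_efforts": joint torques, N m; "position": TCP position; "eef_rot": TCP orientation; "ft_force": force on the tool from outside, world axes, zero at the start; "wrist_torque": the same for the moment, N m; "width": finger opening in m.
Only numpy, scipy, OpenCV 4.12 (cv2) and the standard library are available. Lean on these libraries where they do the work, as an engineer would, in place of code of your own. Each camera call takes 0.05 s, during which the arm holds its last target. There are 200 camera calls.

## Working session

There is one attempt and no reset: what is moved stays moved. The work goes in short steps, Python scripts to look and compute and a tool call to move; the robot and the scene stay as the last step left them, time stands still between calls to the robot, and variables do not carry over. Pictures are saved under pics/ and viewed, about 8 in all and at most 12, crops included, and the job is handed in when it is done.

Besides the shell and the picture viewer there is one more tool, called as a command line: name --pt "numbers of a row" for each row, then --argument value for the rest. move_arm: Moves the arm, as the interface text tells. Its arguments: {"type":"object","properties":{"moves":{"type":"array"},"squeeze":{"type":"number"}},"required":["moves"]}

```bash
mkdir -p pics
cat > h.py <<'E'
import numpy as np, cv2
from workcell import bot
from scipy.spatial.transform import Rotation as R
def cal(n):
    c=bot.calibration(n); return np.array(c["camera_matrix"]),np.array(c["extrinsics"])
def toW(n,p):
    K,E=cal(n); return (np.linalg.inv(E)@np.r_[p,1])[:3]
def pix2w(n,u,v,z):
    K,E=cal(n); Ei=np.linalg.inv(E); d=Ei[:3,:3]@np.linalg.inv(K)@[u,v,1]; o=Ei[:3,3]; return o+d*(z-o[2])/d[2]
def w2pix(n,p):
    K,E=cal(n); q=K@(E@np.r_[p,1])[:3]; return q[:2]/q[2]
E
python3 - <<'E'
from h import *
s=bot.sense(); print({k:np.round(v,3) for k,v in s.items()})
ims=[]
for n in("top","side","wrist"):
    im=bot.snapshot(n); cv2.imwrite(f"pics/{n}0.png",im[:,:,::-1])
    for t in("block","platform","corner","long_fence","short_fence"):
        for d in bot.landmark_of(n,t): print(n,t,round(d["conf"],2),np.round(toW(n,d["xyz"]),3))
a=cv2.imread("pics/top0.png");b=cv2.imread("pics/side0.png")
cv2.imwrite("pics/both.png",np.vstack([a,b])[:, :])
E
```

```text
{'clock': np.float64(0.0), 'qpos': array([-1.339,  0.246,  1.559,  0.   ,  1.339, -0.174]), 'joint_velocities': array([ 0.001,  0.001,  0.   ,  0.002, -0.   ,  0.001]), 'joint_efforts': array([ 1.0000e-03, -4.1583e+01, -3.1460e+01,  6.9000e-02,  3.3000e-02,
       -0.0000e+00]), 'position': array([ 0.256, -0.597,  0.221]), 'eef_rot': array([-1.747,  1.569,  1.8  ]), 'ft_force': array([-0.22 ,  0.139,  0.173]), 'wrist_torque': array([-0.005,  0.004,  0.01 ]), 'width': np.float64(0.094)}
top block 0.91 [ 0.612  0.26  -0.001]
top platform 0.97 [ 0.548 -0.152 -0.002]
top platform 0.74 [0.256 0.255 0.003]
top corner 0.83 [ 0.571 -0.081  0.088]
top corner 0.66 [0.287 0.328 0.092]
top long_fence 0.76 [ 0.503 -0.103  0.092]
top long_fence 0.64 [0.22  0.309 0.088]
top long_fence 0.33 [0.485 0.089 0.004]
top short_fence 0.58 [ 0.6   -0.115  0.093]
top short_fence 0.49 [0.319 0.292 0.09 ]
top short_fence 0.44 [0.604 0.105 0.001]
side block 0.87 [ 0.604  0.262 -0.002]
side platform 0.85 [0.261 0.25  0.002]
side platform 0.64 [ 0.546 -0.154  0.   ]
side corner 0.79 [ 0.568 -0.083  0.096]
side corner 0.63 [0.285 0.327 0.088]
side long_fence 0.84 [0.219 0.306 0.092]
side long_fence 0.7 [ 0.509 -0.102  0.093]
side short_fence 0.67 [ 0.595 -0.113  0.09 ]
side short_fence 0.62 [0.311 0.29  0.089]
```

View pics/top0.png

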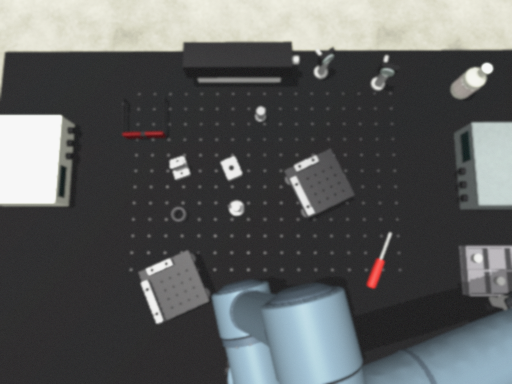

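View pics/side0.png

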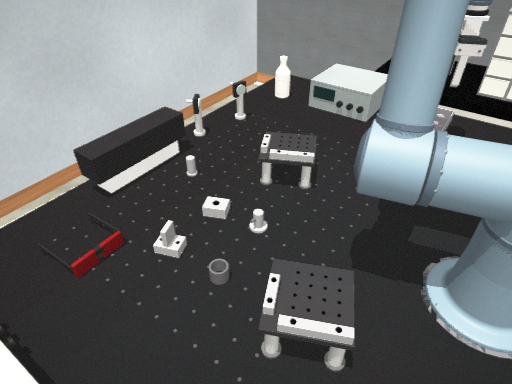

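The top view shows the T-block at about px (180,167) and the two platforms at about (320,183) and (175,287). The side view agrees. The platform farthest from the base is the one at (0.548, -0.152), with a yaw of about 27°.

```bash
cat >> h.py <<'E'
def tool():
    s=bot.sense(); return np.array(s["position"]), R.from_euler("xyz",s["eef_rot"]).as_matrix(), s
def plan(p,yaw=None):
    """shift/turn numbers to reach world p with jaw axis at yaw (mod pi)"""
    q,M,s=tool(); sh=M.T@(np.array(p)-q); a=np.arctan2(M[1,1],M[0,1]); out=[sh/.25]
    if yaw is not None:
        d=(yaw-a+np.pi/2)%np.pi-np.pi/2   # about world z
        out.append(d*np.sign(M[2,0])/.5)
    print("tool",np.round(q,4),"jawyaw",round(np.degrees(a),2),"xtool",np.round(M[:,0],3),"plan",[np.round(o,4) for o in out]); return out
E
python3 - <<'E'
from h import *
bot.snapshot("top")
for t,z in(("block",.02),("platform",.09),("long_fence",.11),("short_fence",.11)):
    for d in bot.masks_of("top",t):
        m=d["mask"].astype(np.uint8); ys,xs=np.nonzero(m)
        W=np.array([pix2w("top",x,y,z)[:2] for x,y in zip(xs,ys)],np.float32)*1000
        r=cv2.minAreaRect(W); print(t,round(d["conf"],2),np.round(r[0],1),np.round(r[1],1),round(r[2],1))
plan([.608,.261,.222],np.radians(16))
E
```

```text
block 0.55 [603.9 260.9] [65.9 48.5] 22.3
platform 0.93 [ 545.3 -147.8] [150.3 159.2] 25.7Traceback (most recent call last):
  File "<stdin>", line 6, in <module>
  File "h.py", line 9, in pix2w
    K,E=cal(n); Ei=np.linalg.inv(E); d=Ei[:3,:3]@np.linalg.inv(K)@[u,v,1]; o=Ei[:3,3]; return o+d*(z-o[2])/d[2]
        ~~~^^^
  File "h.py", line 5, in cal
    c=bot.calibration(n); return np.array(c["camera_matrix"]),np.array(c["extrinsics"])
ValueError: time passes only in moves, steps and waits
```

```bash
sed -i 's/^def cal(n):/import functools\n@functools.lru_cache(None)\ndef cal(n):/' h.py
python3 - <<'E'
from h import *
K,E=cal("wrist"); Ei=np.linalg.inv(E); q,M,s=tool(); print(s["clock"],"cam in tool",np.round(M.T@(Ei[:3,3]-q),3), "axes\n",np.round(M.T@Ei[:3,:3],2),K[0,0])
plan([.56,-.12,.26],np.radians(22)); plan([.608,.261,.222],np.radians(22))
E
```

```text
1.05 cam in tool [-0.161  0.001 -0.083] axes
 [[-0.   -0.29  0.96]
 [ 1.   -0.    0.  ]
 [ 0.    0.96  0.29]] 331.5060031550601
tool [ 0.2566 -0.5972  0.2225] jawyaw -66.75 xtool [ 0.  0. -1.] plan [array([-0.1501, -1.2749, -1.8686]), np.float64(-3.0981)]
tool [ 0.2566 -0.5972  0.2225] jawyaw -66.75 xtool [ 0.  0. -1.] plan [array([ 1.9000e-03, -2.5994e+00, -2.6465e+00]), np.float64(-3.0981)]
```

move_arm --pt "0.6 -0.15 -0.64 -0.94 -1" --pt "0.6 -0.15 -0.64 -0.94 -1" --pt "0.6 -0.15 -0.64 -0.94 -1" --pt "0.6 -0.15 -0.64 -0.94 -1" --pt "0.6 -0.15 -0.64 -0.94 -1" --pt "0.6 -0.15 -0.64 -0.94 -1"

```text
clock: 1.65
position: [0.4106, -0.3551, 0.2607]
eef_rot: [1.694, 1.57, -0.54]
ft_force: [0.3, -0.5, -0.2]
width: 0.0565
```

```bash
python3 -c "
from h import *
plan([.56,-.15,.26],np.radians(22))"
```

```text
tool [ 0.4106 -0.3551  0.2607] jawyaw -38.03 xtool [ 0.001 -0.001 -1.   ] plan [array([ 0.0029, -0.0346, -1.0146]), np.float64(-2.0954)]
```

move_arm --pt "0.6 -0.1 -0.03 -1 -1" --pt "0.6 -0.1 -0.03 -1 -1" --pt "0.6 -0.1 -0.03 -1 -1" --pt "0.6 -0.1 -0.03 -1 -1" --pt "0.6 -0.1 -0.03 -1 -1" --pt "0.6 -0.1 -0.03 -1 -1"

```text
clock: 2.25
position: [0.5602, -0.1518, 0.2859]
eef_rot: [1.889, 1.569, 0.16]
ft_force: [-0.5, 0.5, -0.0]
width: 0.0566
```

move_arm --pt "0.6 0 0 0 -1" --pt "0.6 0 0 0 -1" --pt "0.6 0 0 0 -1" --pt "0.6 0 0 0 -1" --pt "0.6 0 0 0 -1"

```text
clock: 2.75
position: [0.5573, -0.1567, 0.2849]
eef_rot: [-1.404, 1.57, -2.641]
ft_force: [0.4, -0.1, 1.1]
width: 0.0563
```

Run:
```python
from h import *
im=bot.snapshot("wrist"); cv2.imwrite("pics/w1.png",im[:,:,::-1])
for t in("platform","corner","long_fence","short_fence"):
    for d in bot.landmark_of("wrist",t): print(t,round(d["conf"],2),np.round(toW("wrist",d["xyz"]),4))
for t in("long_fence","short_fence"):
    for d in bot.masks_of("wrist",t):
        ys,xs=np.nonzero(d["mask"]); W=np.array([pix2w("wrist",x,y,.11)[:2] for x,y in zip(xs,ys)],np.float32)*1000
        r=cv2.minAreaRect(W); print(t,round(d["conf"],2),np.round(r[0],1),np.round(r[1],1),round(r[2],1))
plan([.605,.261,.2],np.radians(22))
```

```text
platform 0.75 [ 0.5454 -0.1533 -0.0009]
corner 0.71 [ 0.5727 -0.0799  0.0906]
corner 0.16 [ 0.328  -0.3392 -0.0024]
long_fence 0.64 [ 0.5086 -0.1051  0.0904]
short_fence 0.96 [ 0.6011 -0.1169  0.0912]
long_fence 0.63 [ 507.6 -103. ] [115.3  19. ] 26.1
short_fence 0.96 [ 597.7 -116.5] [19.9 71. ] 25.4
tool [ 0.5576 -0.1562  0.2849] jawyaw 19.16 xtool [-0. -0. -1.] plan [array([ 0.3397,  0.7268, -1.5141]), np.float64(-0.099)]
```

View pics/w1.png

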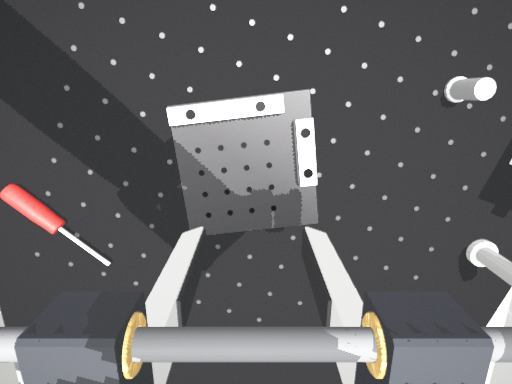

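The wrist view shows the platform with the long fence at px (170–285, 95–125) and the short fence at (297–317, 120–185). The masks give a yaw of about 25.8° and put the corner near (0.571, -0.082). Next I go to the block.

move_arm --pt "0.6 0.08 0.35 -0.75 -0.1" --pt "0.6 0.08 0.35 -0.75 -0.1" --pt "0.6 0.08 0.35 -0.75 -0.1" --pt "0.6 0.08 0.35 -0.75 -0.1" --pt "0.6 0.08 0.35 -0.75 -0.1"

```text
clock: 3.6
position: [0.5782, 0.0541, 0.2643]
eef_rot: [-2.788, 1.569, 2.315]
ft_force: [-0.1, 0.1, -0.1]
width: 0.0564
```

move_arm --pt "0.6 0.25 0.36 -0.74 0" --pt "0.6 0.25 0.36 -0.74 0" --pt "0.6 0.25 0.36 -0.74 0" --pt "0.6 0.25 0.36 -0.74 0" --pt "0.6 0.25 0.36 -0.74 0" --pt "0.6 0.25 0.36 -0.74 0"

```text
clock: 4.2
position: [0.5922, 0.2558, 0.2014]
eef_rot: [-1.507, 1.569, -2.69]
ft_force: [-0.2, -1.1, 0.4]
width: 0.0564
```

Run:
```python
from h import *
im=bot.snapshot("wrist"); cv2.imwrite("pics/w2.png",im[:,:,::-1])
for d in bot.landmark_of("wrist","block"): print(round(d["conf"],2),np.round(toW("wrist",d["xyz"]),4))
for d in bot.masks_of("wrist","block"):
    m=d["mask"].astype(np.uint8); ys,xs=np.nonzero(m); W=np.array([pix2w("wrist",x,y,.025)[:2] for x,y in zip(xs,ys)],np.float32)*1000
    r=cv2.minAreaRect(W); print(round(d["conf"],2),np.round(r[0],1),np.round(r[1],1),round(r[2],1))
plan([.605,.261,.048],np.radians(22))
```

```text
0.97 [ 6.065e-01  2.573e-01 -1.000e-04]
0.59 [608.4 251.5] [59.9 62.1] 19.4
tool [0.5934 0.2533 0.2033] jawyaw 21.96 xtool [ 0.001 -0.    -1.   ] plan [array([ 0.6213,  0.054 , -0.0115]), np.float64(-0.0015)]
```

View pics/w2.png

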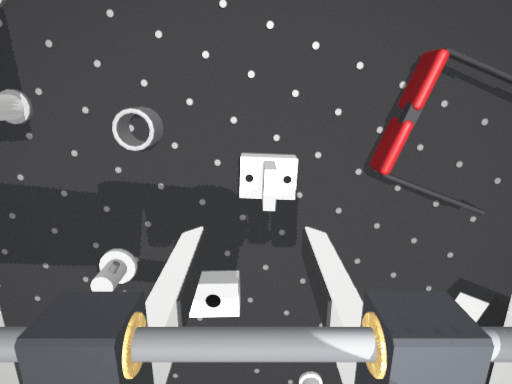

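The block is at px (240–298, 154–210), nearly square to the jaws, with its tongue top around (270,190). I'll get the yaw and tongue centre from the edges.

Run:
```python
from h import *
im=cv2.imread("pics/w2.png"); c=cv2.resize(im[140:225,220:320],None,fx=7,fy=7,interpolation=cv2.INTER_CUBIC); cv2.imwrite("pics/c2.png",c)
```

```text
(no output)
```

View pics/c2.png

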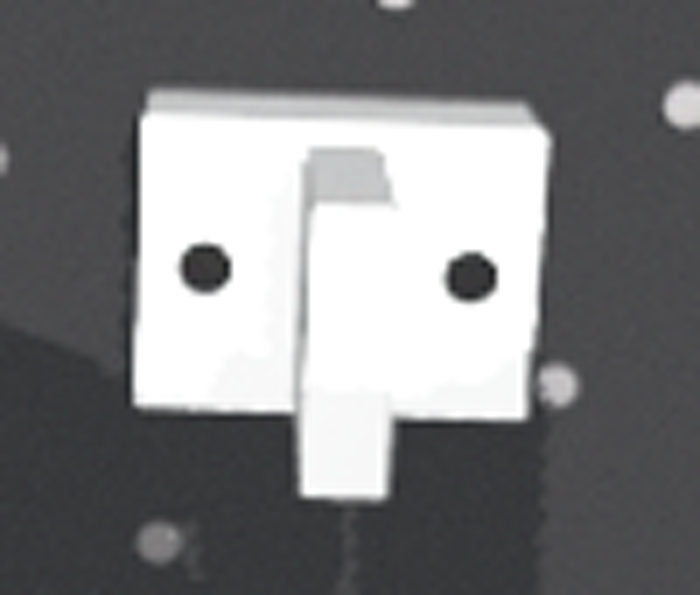

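The crop shows the foot's top corners at crop px (142,112), (548,132), (528,420) and (133,408). The tongue top spans roughly (312–392, 203) to (298–388, 497).

Run:
```python
from h import *
f=lambda L,z: np.array([pix2w("wrist",220+(a+.5)/7-.5,140+(b+.5)/7-.5,z)*1000 for a,b in L])[:,:2]
F=f([(142,112),(548,132),(528,420),(133,408)],.025); H=f([(204,268),(470,277)],.025); T=f([(312,203),(392,203),(388,497),(298,495)],.07)
print(F.mean(0),H.mean(0),T.mean(0),[np.linalg.norm(F[i]-F[i-1]) for i in range(4)],np.linalg.norm(T[0]-T[3]))
an=lambda a:np.degrees(np.arctan2(a[1],a[0]))
print(an(F[1]-F[0]),an(F[2]-F[3]),an(H[1]-H[0]),an(F[0]-F[3])-90, an(F[1]-F[2])-90)
c=(F.mean(0)+H.mean(0)+T.mean(0))/3; plan([*(c/1000),.048],np.radians(20))
```

```text
[607.52785667 255.60896925] [607.52944552 255.31238174] [606.8570115  255.71048843] [np.float64(45.947429129198255), np.float64(60.196563375539014), np.float64(44.87098406933803), np.float64(60.726887963967954)] 40.21848152371294
19.00421669829129 20.026675014648376 19.857071874154816 19.448084928237392 20.123625138057164
tool [0.5934 0.2533 0.2033] jawyaw 21.96 xtool [ 0.001 -0.    -1.   ] plan [array([0.6213, 0.0544, 0.0122]), np.float64(0.0683)]
```

move_arm --pt "0.6 0.2 0.055 0.012 0.078" --pt "0.6 0.4 0.055 0.012 0.078" --pt "0.6 0.55 0.055 0.012 0.078" --pt "0.6 0.62 0.055 0.012 0.078" --pt "0.6 0.62 0.055 0.012 0.078" --pt "0.6 0.62 0.055 0.012 0.078" --pt "0.0 0.62 0.055 0.012 0.078" --pt "0.0 0.62 0.055 0.012 0.078" --squeeze 50

```text
clock: 5.15
position: [0.608, 0.2577, 0.05]
eef_rot: [1.44, 1.567, 0.215]
ft_force: [-0.0, -0.3, -1.2]
width: 0.0437
```

move_arm --pt "0 0 0 0 0" --pt "0 0 0 0 0" --pt "0 0 0 0 0"

```text
clock: 5.45
position: [0.6065, 0.2575, 0.0477]
eef_rot: [1.424, 1.57, 0.2]
ft_force: [0.6, 0.0, 0.1]
width: 0.0201
```

```bash
python3 -c "
from h import *
plan([.58,.10,.20],np.radians(25.8));print(bot.sense()['width'])"
```

```text
tool [0.6065 0.2575 0.0477] jawyaw 19.83 xtool [ 0.  0. -1.] plan [array([-0.6091, -0.3134,  0.5566]), np.float64(-0.2083)]
0.020052233439935008
```

Still closing; I'll finish the grip and lift.

move_arm --pt "0 0 0 0 0" --pt "0 0 0 0 0" --pt "0 0 0 0 0"

```text
clock: 5.75
position: [0.6065, 0.2574, 0.0475]
eef_rot: [-2.96, 1.571, 2.099]
ft_force: [-0.4, -0.1, 0.3]
width: 0.0119
```

move_arm --pt "0 -0.1 0 0 0" --pt "0 -0.25 0 0 0" --pt "0 -0.4 0 0 0" --pt "0 -0.6 0 0 0" --pt "0 -0.62 -0.16 0.28 -0.2" --pt "0 -0.62 -0.31 0.55 -0.2" --pt "0 -0.62 -0.31 0.55 -0.2" --pt "0 -0.62 -0.31 0.55 -0.2"

```text
clock: 6.55
position: [0.5792, 0.0977, 0.2018]
eef_rot: [-1.316, 1.569, -2.445]
ft_force: [-1.0, -0.2, -1.9]
width: 0.0117
```

```bash
python3 -c "
from h import *
print(bot.sense()['width'],bot.sense()['ft_force'])
y=np.radians(25.8);ex=np.array([np.cos(y),np.sin(y)]);ey=np.array([-ex[1],ex[0]])
c=np.array([.5715,-.0815])-.03*ex-.0225*ey-.012*ex-.012*ey
print(c);plan([*c,.195],y)"
```

```text
0.011675430981009408 [-1.01371476 -0.19182782 -1.87258148]
[ 0.54870208 -0.1308407 ]
tool [0.5792 0.0977 0.2018] jawyaw 25.3 xtool [-0.002 -0.001 -1.   ] plan [array([ 0.0287, -0.5008,  0.7745]), np.float64(-0.0176)]
```

Gripped at 11.7 mm (the tongue is 12 mm). Going above the platform with 12 mm of clearance from both fences.

move_arm --pt "0 0.0 -0.5 0.775 -0.02" --pt "0 0.0 -0.5 0.775 -0.02" --pt "0 0.0 -0.5 0.775 -0.02" --pt "0 0.0 -0.5 0.775 -0.02" --pt "0 0.0 -0.5 0.775 -0.02" --pt "0 0.0 -0.5 0.775 -0.02" --pt "0 0.0 -0.5 0.775 -0.02"

```text
clock: 7.25
position: [0.5508, -0.1267, 0.2019]
eef_rot: [-2.949, 1.569, 2.219]
ft_force: [0.1, 0.2, -2.4]
width: 0.0117
```

Run:
```python
from h import *
im=bot.snapshot("wrist"); cv2.imwrite("pics/w3.png",cv2.resize(im[:,:,::-1],None,fx=1.5,fy=1.5,interpolation=cv2.INTER_CUBIC))
for t in("corner","block","platform"):
    for d in bot.landmark_of("wrist",t): print(t,round(d["conf"],2),np.round(toW("wrist",d["xyz"]),4))
print(bot.sense()["ft_force"]); plan([.5487,-.1308,.150],np.radians(25.8))
```

```text
corner 0.15 [ 0.5479 -0.1223  0.1538]
block 0.72 [ 0.5499 -0.1224  0.1536]
platform 0.75 [ 0.5431 -0.1532  0.0024]
[-0.17341909  0.27104275 -1.93082605]
tool [ 0.5512 -0.1255  0.2022] jawyaw 26.24 xtool [-0.  0. -1.] plan [array([ 0.2089, -0.0182,  0.0146]), np.float64(0.0154)]
```

View pics/w3.png

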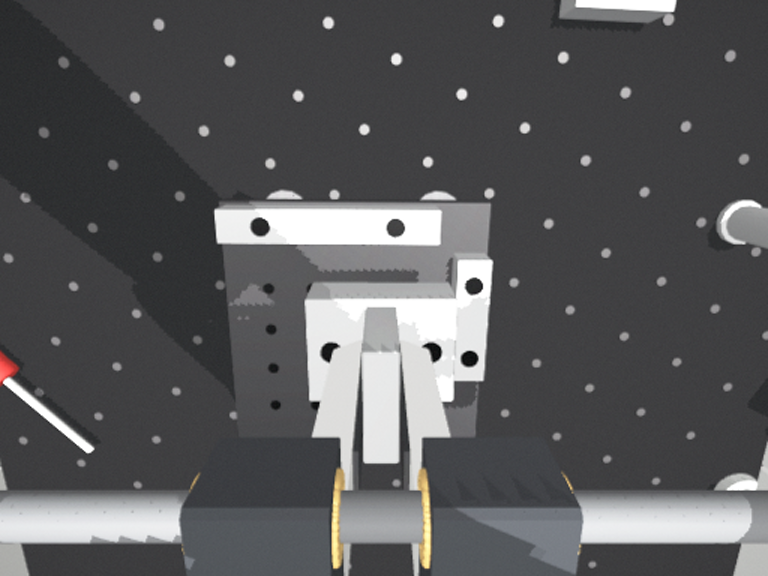

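The block is held square above the plate. The long fence's working edge runs (216,244)–(441,245), the short fence's left edge (457,262)–(455,380), and the block's far edge (306,298)–(455,297). I'll check these numerically.

Run:
```python
from h import *
f=lambda L,z: np.array([pix2w("wrist",(a+.5)/1.5-.5,(b+.5)/1.5-.5,z)*1000 for a,b in L])[:,:2]
an=lambda a:np.degrees(np.arctan2(a[1],a[0]))
g=cv2.cvtColor(cv2.imread("pics/w3.png"),cv2.COLOR_BGR2GRAY).astype(int)
# subpixel edges: bright->dark
L=[]
for u in range(225,435,3):
    c=g[236:256,u]; k=np.argmin(np.diff(c)); L.append((u,236+k+.5))
Sx=[]
for v in range(270,375,3):
    c=g[v,440:470]; k=np.argmax(np.diff(c)); Sx.append((440+k+.5,v))
P=f(L,.11);Q=f(Sx,.11)
def line(P):
    vx,vy,x,y=cv2.fitLine(P.astype(np.float32),cv2.DIST_HUBER,0,.01,.01).ravel(); s=np.sign(vy);return np.array([x,y]),s*np.array([vx,vy])
p,d=line(P);q,e=line(Q);print(an(d),an(e)-90)
t=np.linalg.solve(np.c_[d,-e],q-p);print("corner",p+t[0]*d)
B=f([(306,298),(455,297)],.20-.0475+.025);print("block",an(B[1]-B[0]))
plan([.5487,-.1308,.150],np.radians(26))
```

```text
25.71982 26.96186
corner [572.63403 -80.47404]
block 26.561188023989885
tool [ 0.5512 -0.1255  0.2022] jawyaw 26.24 xtool [-0.  0. -1.] plan [array([ 0.2089, -0.0182,  0.0146]), np.float64(0.0084)]
```

move_arm --pt "0 0.1 -0.006 0.006 0.012" --pt "0 0.2 -0.006 0.006 0.012" --pt "0 0.24 -0.006 0.006 0.012" --pt "0 0.24 -0.006 0.006 0.012" --pt "0 0.248 -0.006 0.006 0.012" --pt "0 0.252 -0.006 0.006 0.012" --pt "0 0.252 -0.006 0.006 0.012"

```text
clock: 8.15
position: [0.5509, -0.1291, 0.1405]
eef_rot: [0.692, 1.569, -0.429]
ft_force: [0.2, -0.1, -2.4]
width: 0.0116
```

move_arm --pt "0 0.004 0 0 0" --pt "0 0.006 0 0 0" --pt "0 0.008 0 0 0" --pt "0 0.008 0 0 0"

```text
clock: 8.55
position: [0.5504, -0.129, 0.1375]
eef_rot: [0.693, 1.571, -0.428]
ft_force: [0.3, 0.6, -2.3]
width: 0.012
```

```bash
python3 -c "
from h import *
s=bot.sense();print(s['ft_force'],s['wrist_torque']); plan([.5552,-.1143,.1375],np.radians(25.8))"
```

```text
[ 0.26034875  0.59816128 -2.30483671] [-0.0490286  -0.14628168 -0.04522192]
tool [ 0.5504 -0.129   0.1375] jawyaw 25.78 xtool [ 0. -0. -1.] plan [array([-0.0001,  0.0431, -0.0446]), np.float64(-0.0008)]
```

Not yet touching. I'll creep down until there's contact.

move_arm --pt "0 0.003 0 0 0" --pt "0 0.003 0 0 0"

```text
clock: 8.75
position: [0.5507, -0.1291, 0.1375]
eef_rot: [0.626, 1.57, -0.495]
ft_force: [-2.4, 1.4, 3.2]
width: 0.0121
```

move_arm --pt "0 0.003 0 0 0" --pt "0 0.003 0 0 0"

```text
clock: 8.95
position: [0.551, -0.1293, 0.1375]
eef_rot: [0.633, 1.569, -0.488]
ft_force: [-1.6, 0.1, 5.8]
width: 0.0116
```

move_arm --pt "0 0.003 0 0 0" --pt "0 0.003 0 0 0"

```text
clock: 9.15
position: [0.5513, -0.1294, 0.1375]
eef_rot: [0.634, 1.569, -0.487]
ft_force: [-2.7, 0.9, 9.1]
width: 0.0119
```

Contact at about 11 N down. Sliding toward both fences, stopping about 2 mm short.

move_arm --pt "0 0 0.01 -0.01 0" --pt "0 0 0.02 -0.02 0" --pt "0 0 0.03 -0.032 0" --pt "0 0 0.034 -0.036 0" --pt "0 0 0.034 -0.036 0"

```text
clock: 9.65
position: [0.5557, -0.1181, 0.1375]
eef_rot: [0.525, 1.566, -0.595]
ft_force: [0.3, -1.7, 6.8]
width: 0.0116
```

move_arm --pt "0 0 0 -0.006 0" --pt "0 0 0 -0.01 0" --pt "0 0 0 -0.014 0" --pt "0 0 0 -0.014 0"

```text
clock: 10.05
position: [0.555, -0.1162, 0.1377]
eef_rot: [0.427, 1.562, -0.694]
ft_force: [2.3, -5.1, 4.8]
width: 0.0114
```

```bash
cat >> h.py <<'E'
def st():
    s=bot.sense(); y=np.radians(25.8); ex=np.array([np.cos(y),np.sin(y)]); ey=np.array([-ex[1],ex[0]])
    f=np.array(s["ft_force"]); t=np.array(s["wrist_torque"]); p=np.array(s["position"])-[.5552,-.1143,.1375]
    print("clk",s["clock"],"F ex,ey,z",np.round([f[:2]@ex,f[:2]@ey,f[2]],1),"T",np.round([t[:2]@ex,t[:2]@ey,t[2]],2),"pos mm",np.round(1000*np.array([p[:2]@ex,p[:2]@ey,p[2]]),2))
E
python3 -c "
from h import *
st(); plan([.5552,-.1143,.1375],np.radians(25.8))"
```

```text
clk 10.05 F ex,ey,z [-0.2 -5.6  4.8] T [-1.15  0.1   0.01] pos mm [-1.07 -1.64  0.16]
tool [ 0.555  -0.1162  0.1377] jawyaw 25.79 xtool [ 0.006 -0.005 -1.   ] plan [array([ 0.0006,  0.0043, -0.0066]), np.float64(-0.0003)]
```

move_arm --pt "0 0 0.004 0 0" --pt "0 0 0.008 0 0" --pt "0 0 0.012 0 0" --pt "0 0 0.016 0 0" --pt "0 0 0.016 0 0"

```text
clock: 10.55
position: [0.5568, -0.1154, 0.1376]
eef_rot: [-0.292, 1.564, -1.412]
ft_force: [-5.4, -8.5, 8.5]
width: 0.0118
```

```bash
python3 -c "
from h import *
st(); plan([.5552,-.1143,.1375],np.radians(25.8))"
```

```text
clk 10.55 F ex,ey,z [-8.6 -5.3  8.5] T [-1.    1.51 -0.04] pos mm [ 0.99 -1.67  0.06]
tool [ 0.5568 -0.1154  0.1376] jawyaw 25.8 xtool [ 0.001 -0.007 -1.   ] plan [array([ 0.0002, -0.004 , -0.0067]), np.float64(0.0001)]
```

Both fences are touching. I'll add down force to keep the block flat, then increase the press.

move_arm --pt "0 0.006 0 0 0" --pt "0 0.014 0 0 0" --pt "0 0.02 0 0 0" --pt "0 0.02 0 -0.006 0" --pt "0 0.02 0 -0.012 0" --pt "0 0.02 0.003 -0.016 0" --pt "0 0.02 0.006 -0.02 0" --pt "0 0.02 0.006 -0.02 0"

```text
clock: 11.35
position: [0.5569, -0.1152, 0.1376]
eef_rot: [-0.306, 1.554, -1.425]
ft_force: [-16.3, -20.6, 28.9]
width: 0.0119
```

Run:
```python
from h import *
st(); plan([.5552,-.1143,.1375],np.radians(25.8))
im=bot.snapshot("wrist"); cv2.imwrite("pics/w4.png",cv2.resize(im[60:320,110:360,::-1],None,fx=2.3,fy=2.3,interpolation=cv2.INTER_CUBIC))
st()
im=bot.snapshot("side"); 
u,v=w2pix("side",[.555,-.115,.11]).astype(int); cv2.imwrite("pics/s4.png",cv2.resize(im[max(v-50,0):v+50,max(u-60,0):u+60,::-1],None,fx=5,fy=5,interpolation=cv2.INTER_CUBIC))
```

```text
clk 11.35 F ex,ey,z [-23.7 -11.5  28.9] T [-1.91  4.35 -0.16] pos mm [ 1.2  -1.53  0.05]
tool [ 0.5569 -0.1152  0.1376] jawyaw 25.84 xtool [ 0.002 -0.017 -1.   ] plan [array([ 0.0001, -0.0048, -0.0061]), np.float64(0.0013)]
clk 11.4 F ex,ey,z [-24.  -11.   28.7] T [-1.82  4.37 -0.17] pos mm [ 1.2  -1.52  0.05]
```

View pics/w4.png

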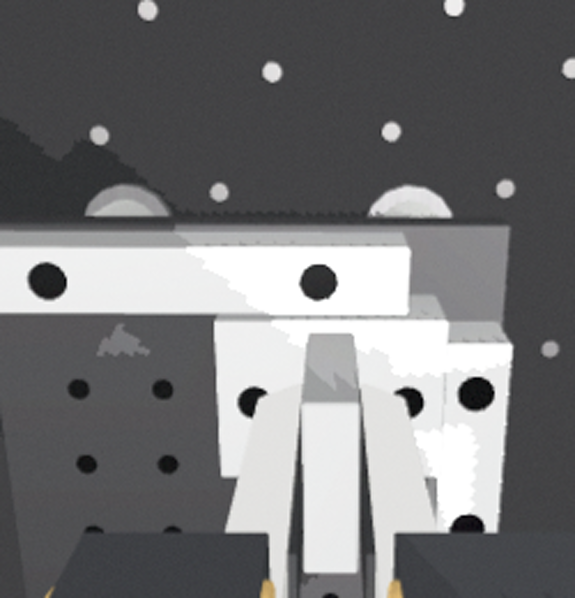

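View pics/s4.png

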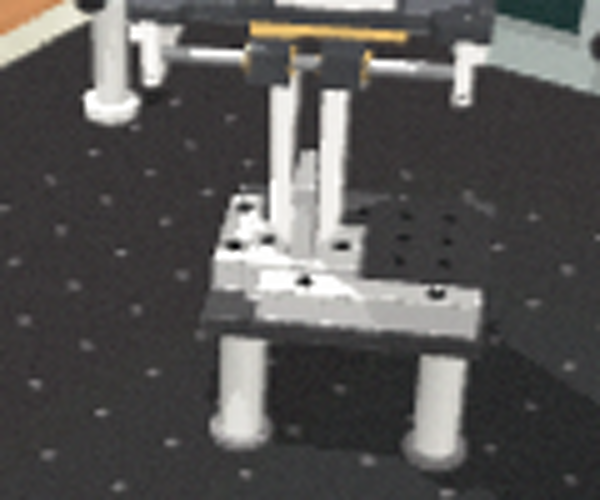

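The wrist crop shows the block's far edge against the long fence (crop row about 315) and its right end against the short fence (column about 445). The side crop shows it standing on the plate. The x push is higher than needed, so I'll ease it and add a little to the y push.

move_arm --pt "0 0 -0.002 -0.002 0" --pt "0 0 -0.004 -0.005 0" --pt "0 0 -0.004 -0.008 0" --pt "0 0 -0.004 -0.008 0" --pt "0 0 -0.004 -0.008 0" --pt "0 0 -0.004 -0.008 0"

```text
clock: 12.05
position: [0.5568, -0.115, 0.1377]
eef_rot: [-0.096, 1.55, -1.216]
ft_force: [-9.1, -24.1, 22.7]
width: 0.0119
```

```bash
python3 -c "
from h import *
st(); plan([.5552,-.1143,.1375],np.radians(25.8))"
```

```text
clk 12.05 F ex,ey,z [-18.7 -17.8  22.7] T [-3.16  3.7  -0.16] pos mm [ 1.12 -1.31  0.17]
tool [ 0.5568 -0.115   0.1377] jawyaw 25.83 xtool [ 0.007 -0.02  -1.   ] plan [array([ 0.0006, -0.0045, -0.0052]), np.float64(0.0009)]
```

The block is close to tipping (z rose 0.17 mm), so I'll ease the y push and press down more.

move_arm --pt "0 0 0 0.006 0" --pt "0 0 0 0.01 0" --pt "0 0.004 -0.003 0.01 0" --pt "0 0.01 -0.003 0.01 0" --pt "0 0.01 -0.003 0.01 0" --pt "0 0.01 -0.003 0.01 0"

```text
clock: 12.65
position: [0.5569, -0.1155, 0.1369]
eef_rot: [-0.094, 1.555, -1.214]
ft_force: [-16.4, -15.2, 37.2]
width: 0.0118
```

```bash
python3 -c "
from h import *
st(); plan([.5552,-.1143,.1375],np.radians(25.8))"
```

```text
clk 12.65 F ex,ey,z [-21.3  -6.5  37.2] T [-1.01  3.97 -0.08] pos mm [ 1.06 -1.8  -0.58]
tool [ 0.5569 -0.1155  0.1369] jawyaw 25.83 xtool [ 0.006 -0.015 -1.   ] plan [array([-0.0024, -0.0042, -0.0072]), np.float64(0.001)]
```

move_arm --pt "0 0 0 -0.002 0" --pt "0 0 -0.002 -0.004 0" --pt "0 0 -0.003 -0.006 0" --pt "0 0 -0.003 -0.006 0" --pt "0 0 -0.003 -0.006 0" --pt "0 0 -0.003 -0.006 0" --squeeze 60

```text
clock: 13.25
position: [0.5568, -0.1152, 0.137]
eef_rot: [0.037, 1.552, -1.084]
ft_force: [-11.4, -17.9, 32.2]
width: 0.0119
```

Run:
```python
from h import *
st(); plan([.5552,-.1143,.1375],np.radians(25.8))
im=bot.snapshot("wrist"); cv2.imwrite("pics/w5.png",cv2.resize(im[170:300,190:350,::-1],None,fx=4.5,fy=4.5,interpolation=cv2.INTER_CUBIC))
st()
```

```text
clk 13.25 F ex,ey,z [-18.  -11.1  32.2] T [-1.91  3.55 -0.13] pos mm [ 0.99 -1.52 -0.51]
tool [ 0.5568 -0.1152  0.137 ] jawyaw 25.82 xtool [ 0.009 -0.017 -1.   ] plan [array([-0.0022, -0.004 , -0.0061]), np.float64(0.0008)]
clk 13.3 F ex,ey,z [-17.6 -10.5  32.1] T [-1.91  3.57 -0.12] pos mm [ 1.   -1.51 -0.49]
```

View pics/w5.png

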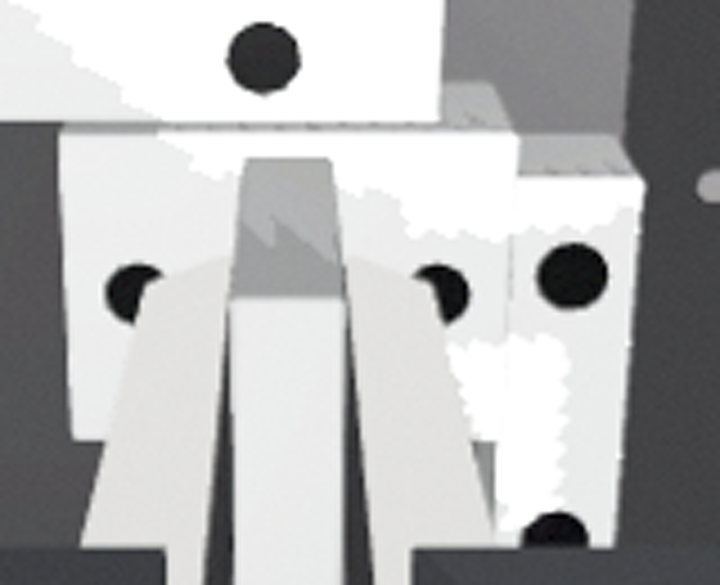

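The crop shows the long fence edge (row about 122) parallel to the block's far edge (row about 131). The strip between them is just the 5 mm of block face standing above the fence, so there is no gap, and there is none at the short fence (column about 512). One check that the push holds steady, then I hand in.

move_arm --pt "0 0 0 0 0" --pt "0 0 0 0 0" --pt "0 0 0 0 0" --pt "0 0 0 0 0" --pt "0 0 0 0 0" --pt "0 0 0 0 0"

```text
clock: 13.9
position: [0.5568, -0.1152, 0.137]
eef_rot: [0.037, 1.552, -1.083]
ft_force: [-11.3, -17.1, 32.2]
width: 0.0116
```

```bash
python3 -c "
from h import *
st(); print(bot.close_job())"
```

```text
clk 13.9 F ex,ey,z [-17.6 -10.4  32.2] T [-1.9   3.52 -0.1 ] pos mm [ 1.01 -1.52 -0.5 ]
the job is handed in; nothing more can be done
None
```

The T-block is on the platform farthest from the base, pressed into the corner and still gripped at 60 N. I handed the job in at 13.9 s.

**Last checks:**
- **Push:** it held steady over the last 0.6 s, at about 18 N on the short fence, 10 N toward the long fence and 32 N down. Plate friction may carry part of the sideways figures.
- **Contact and squareness:** the last wrist picture shows no gap at either fence. The jaws' yaw (25.8°) matches the long fence's (25.7°).
- **Other parts:** I didn't touch any of the other loose parts.

**Less certain:**
- **Short fence yaw:** the same edge fit put the short fence at 27.0°, about 1° off. I went with the long fence because its edge fit is more reliable.
- **Flatness:** I inferred it from forces and heights rather than measuring it directly. The block was close to tipping when I pushed harder toward the long fence, so I eased off and pressed down more.
- **Grip:** the tool leans about 1° under the load, and the pads seem to have slipped about 0.5 mm down the tongue.

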